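# Click the deep socket onto the torque transducer's square drive

### The job

Take the deep socket from the tray and fit it, square end down, on the torque transducer's upright square drive: turn it lightly until it finds the square, press it fully home until the spring ball clicks, give it a light upward tug to be sure it is held, and leave it fully home. The transducer bears little end load, so never lean on it hard, and leave the other sockets and gauges where they are.

Things in the scene. Friction and masses are not known exactly. Their poses are not given: they have to be found in the camera images.
- deep_socket: the deep socket to fit: bright steel cylinder, diameter 40 mm, 80 mm tall, about 0.4 kg, the tallest of the three in the tray, standing square end down, hexagon mouth up. Origin: centre of its underside; z up along its axis; x and y are normal to the flats of its square bore. Grip it on its upper 50 mm
- socket_mouth (a point): centre of the deep socket's underside, the mouth of its square bore: 20.2 mm across flats, 30 mm deep, mouth chamfered 1.5 mm at 45 degrees; inside, an all-round retaining groove from 7.5 to 18.5 mm above the underside. Axes as the socket
- transducer: fixed torque transducer, drive end up. Origin: centre of the underside of its 130 mm square base plate (12 mm thick), z up. Clamp ring 80 mm diameter to 40 mm high, aluminium housing 62 mm diameter to 95 mm, cable connector to +x out to 58 mm, bearing cap to 101 mm, rotating shaft with 34 mm shoulder to 107 mm, square drive to 133 mm
- drive_seat (a point): point on the vertical drive axis at the face of the shoulder, 107 mm above the table, where the socket's underside rests when fully home. Axes as the housing, NOT the square. More than 60 N between socket and transducer spoils it; the click takes roughly 8 to 25 N when the socket stands straight; side load counts too
- drive_tip (a point): centre of the top of the square drive, 26 mm above the seat. 19 mm across flats, its top 3 mm tapered to 15 mm. It turns with its shaft (drag 0.15 N m) and may stand at any angle, not reported. Over 2 mm off centre the socket rests on it about 26 mm above the seat; centred but not aligned, 21 to 24.5; aligned, it slides to 15, where the ball resists. Pressed hard while turned, the shaft turns along
- ball (a joint): the 9 mm spring ball in one face of the square, centre 13 mm above the shoulder: 0 = fully out (3.2 mm proud of the face), positive = pushed in (m). It springs out into the socket's groove when the socket is home (the click). After that the socket lifts freely 1 to 2 mm, then the ball holds it; pulling it off takes 12 N or more beyond its weight
- tray: low open steel tray, 95 x 245 mm, lip 14 mm high, floor 3 mm thick; origin: centre of its underside, long side along its y. Three sockets stand in it in a row along y, about 76 mm apart, in any order
- short_socket: another socket in the tray, 38 mm diameter, 50 mm tall; origin: centre of its underside. Leave it
- wide_socket: another socket in the tray, 47 mm diameter at the top, 54 mm tall; origin: centre of its underside. Leave it
- adapter: drive adapter standing on the table, 36 mm diameter, 55 mm tall with a small square on top; origin: centre of its underside. Leave it
- extension_bar: steel extension bar lying on the table, 190 mm long along its x, 32 mm thick at most; origin: under its middle. Leave it
- caliper: digital caliper lying flat, 225 mm long along its x; origin: under its middle. Leave it
- v_block: dark steel V-block 50 x 45 x 42 mm; origin: centre of its underside. Leave it
- ring_gauge: steel ring gauge lying flat, 64 mm diameter, 24 mm high; origin: centre of its underside. Leave it
- plug_gauge: plug gauge standing upright, 34 mm diameter foot, 120 mm tall; origin: centre of its underside. Leave it
Not all that is in view belongs to the job. What is shaped like the deep_socket but black or green is not meant. There is more than one size of the transducer; the one meant has the size given above.

How it is judged (in metres and radians):
On the way, in this order (a step that is already met when the one before it is completed fails the run):
1. the deep socket is pressed fully home on the square drive, upright, and the spring ball has clicked out into its groove (z of deep_socket in the frame of drive_seat below 0.0006 m and horizontal distance between deep_socket and drive_seat below 0.003 m and angle between deep_socket's own z axis and vertical below 0.06 rad and value of joint ball below 0.0008 m), for 0.2 s.
2. the socket is tugged upward and holds (z of deep_socket in the frame of drive_seat between 0.0006 and 0.005 m and contact force between deep_socket and transducer above 2 N), for 0.1 s.
At the end, for the whole second after the job is handed in: the deep socket sits on the square drive, upright (within 0.06 rad) and centred (within 3 mm), its underside within 1.5 mm of the shoulder, the ball out in its groove (within 0.8 mm), at rest and released (z of deep_socket in the frame of drive_seat below 0.0015 m and horizontal distance between deep_socket and drive_seat below 0.003 m and angle between deep_socket's own z axis and vertical below 0.06 rad and value of joint ball below 0.0008 m and linear speed of deep_socket below 0.01 m/s); the robot touches nothing.
It fails at once if more than 60 N between the deep socket and the transducer (contact force between deep_socket and transducer above 60 N).
It fails at once if another socket, the adapter, the bar or a gauge moved by more than 20 mm (distance of any of short_socket, wide_socket, adapter, extension_bar, caliper, v_block, ring_gauge, plug_gauge from where it was at the start of the episode above 0.02 m).
It also fails if it takes over 67 s, if anything falls off the work surface, if the arm or the gripper's body presses on something with over 40 N, if the wrist force passes 120 N, or if a joint passes its speed limit or range.

### The arm

A 7-joint arm with a two-finger parallel gripper is mounted at the origin on the work surface. World frame = base frame: x ahead of the robot, y to its left, z up, the work surface at z = 0. Lengths are in mm, angles in rad, forces in N, time in s.
With the tool pointing down it reaches from about 425 to 875 mm from the base axis. Payload 4.7 kg.
Tool frame: the origin (TCP) lies on the centre line of the jaws, within the pads' length; the fingertips stand 8 mm ahead of it and the grasp point (between the pads) lies 11 mm behind it (tip_extent is the distance from the TCP to the fingertips, in mm); z points along the fingers, y is the line along which they close (so a half turn about z gives the same grasp; the last joint's range is limited). The gripper opens to 87 mm and grips with 3 to 60 N. Pads are 19 mm wide; open, the fingers measure 117 mm over their backs; the gripper's body (75 mm by 190 mm) begins 51 mm behind the grasp point.
Start: joints at [-1.09, 0.321, -0.07, 1.45, 0.023, 1.371, -0.057], TCP at [292.549, 580.465, 230.587] pointing down, gripper open.
Joint ranges: [-2.86, 2.86], [-0.3, 2.09], [-1.38, 1.24], [0.06, 2.45], [-1.56, 4.7], [0.09, 2.05], [-2.69, 2.69]. Speed limits (rad/s): [2.57, 2.57, 3.14, 3.14, 3.14, 3.14, 3.14].

### API

Orientations are given as a rotation vector (axis times angle).
In Python, from plant import * gives the robot as it stands.
- The arm moves only by the tool drive_tool, never from a script. Its argument "series" is a list of rows, each a list of 6 numbers: the shift along the world's x, y, z normalised to -1 to 1, where 1 is 2 cm, then the turn, a rotation vector about the world's x, y, z normalised to -1 to 1, where 1 is 6 degrees. In form: [[tx, ty, tz, wx, wy, wz], ...]. A call has exactly 10 rows; each row shifts and turns the commanded pose from where the row before left it; what a row does not reach is not made up. A row lasts 1/12 s, in which the tool goes at most 41.7 mm and 7.16 degrees, less where a joint would pass 70% of its speed; a pose out of reach is approached as far as the arm can. A call with a number of a shift or a turn outside -1 to 1 is refused whole. A call with a gripper value outside its range is refused whole. "fingers" is the opening, from 0 (shut) to 1 (fully open), set as the call begins (left out, the last holds). The fingers move at their own pace and stop on an object; the grip force is fixed at half the most. Time passes only in rows, so rows that do not move let the fingers close, or fill a call up. It gives the time, the measured TCP pose, the force, the opening and the grip force at its end, in the units of the state.
- read_state(): the state, without advancing time (a new reading comes with each control period).
- grab_frame(name): name is "side" or "top" or "wrist"; returns a dict with "image" (400x640x3 uint8, red, green, blue), "depth" (400x640 float32, mm along the optical axis (not along the pixel's ray), 0 where there is no reading), "fovy" (degrees; the focal length in pixels is half the picture's height over the tangent of half this angle, whatever the lens; pixels are square), "cx", "cy" (the principal point, pixels), "origin" and "orientation" of the camera in the world; the wrist camera has in their place "hand_eye" (4x4, takes a point from camera to tool coordinates, whose origin is the TCP and whose axes are the flange's). Camera axes: x right, y down, z forward; pixel columns grow to the right and rows downward; lengths in mm; the calibration is good to about 2 mm. A picture is of the moment at which its call begins: read the wrist's pose just before it.
- finish_job(): hands the job in; it is judged then, once.
The state is a dict: "time": time; "q": joint angles; "joint_vel": joint speeds; "effort": joint torques, N m; "tcp_pos": TCP position; "eef_rot": TCP orientation; "force": force on the tool from outside, world axes, zero at the start; "wrist_torque": the same for the moment, N m; "gripper_width": finger opening in mm; "finger_force": force on a finger pad.
Only numpy, scipy, OpenCV 4.12 (cv2) and the standard library are available. Lean on these libraries where they do the work, as an engineer would, in place of code of your own. Each camera call takes 0.05 s, during which the arm holds its last target. There are 200 camera calls.

## Working session

There is one attempt and no reset: what is moved stays moved. The work goes in short steps, Python scripts to look and compute and a tool call to move; the robot and the scene stay as the last step left them, time stands still between calls to the robot, and variables do not carry over. Pictures are saved under pics/ and viewed, at most 10 in all, crops included, and the job is handed in when it is done.

Besides the shell and the picture viewer there is one more tool, called as name(argument=value, ...), one argument or row to a line, values as JSON. drive_tool: Moves the arm, as the interface text tells. Its arguments: {"type":"object","properties":{"series":{"type":"array","items":{"type":"array","items":{"type":"number","minimum":-1,"maximum":1}}},"fingers":{"type":"number"}},"required":["series"]}

```bash
mkdir -p pics; cat > h.py <<'E'
from plant import *
import numpy as np, cv2, pickle
from scipy.spatial.transform import Rotation as R
def snap(n):
    s=read_state(); f=grab_frame(n); f['state']=s
    h,w=f['depth'].shape; F=h/2/np.tan(np.radians(f['fovy'])/2)
    u,v=np.meshgrid(np.arange(w),np.arange(h)); d=f['depth']
    P=np.stack([(u-f['cx'])/F*d,(v-f['cy'])/F*d,d],-1)
    if n=='wrist':
        T=np.array(f['hand_eye']); P=P@T[:3,:3].T+T[:3,3]
        P=P@R.from_rotvec(s['eef_rot']).as_matrix().T+np.array(s['tcp_pos'])
    else:
        o=np.array(f['orientation']); M=o if o.shape==(3,3) else R.from_rotvec(o).as_matrix() if o.size==3 else None
        P=P@M.T+np.array(f['origin'])
    P[d==0]=np.nan; f['P']=P; return f
def save(f,n,box=None,k=1):
    im=f['image']; 
    if box: im=im[box[1]:box[3],box[0]:box[2]]
    cv2.imwrite('pics/'+n,cv2.resize(im[:,:,::-1],None,fx=k,fy=k,interpolation=cv2.INTER_CUBIC))
E
python3 - <<'E'
from h import *
for n in ['top','side']:
    f=snap(n); save(f,n+'0.png'); pickle.dump(f,open(n+'.pkl','wb'))
    print(n,f['fovy'],f['cx'],f['cy'],f['origin'],f['orientation'])
print(read_state())
E
```

```text
top 48.0011274150157 314.81011347999737 202.20602898737673 [ 381.35996959  -29.54655262 1226.38546132] [-2.16257979  2.14150428 -0.12559663]
side 46.030556266648865 325.63050190683384 203.1027539462919 [359.09361722 706.53530596 947.35474441] [-0.28452225  2.86810545 -1.08381117]
{'time': 0.1, 'q': array([-1.08988313,  0.32174173, -0.07009171,  1.45155703,  0.02260132,
        1.37082334, -0.05694023]), 'joint_vel': array([-0.00029529, -0.0011501 , -0.0017017 , -0.00174386, -0.00229347,
        0.00018193, -0.0005712 ]), 'effort': array([-5.78626009e-05, -4.92572987e+01, -4.05622115e-01, -3.13396168e+01,
       -6.41661091e-02,  3.95454594e-02,  1.09722093e-04]), 'tcp_pos': array([292.34571685, 579.99443718, 229.57356058]), 'eef_rot': array([-7.26564720e-01, -3.05610009e+00,  2.69293356e-03]), 'force': array([ 0.30197111,  0.1809451 , -0.27264443]), 'wrist_torque': array([-0.00473796,  0.01119357,  0.08695644]), 'finger_force': 0.0, 'gripper_width': 87.20258191066532}
```

View pics/top0.png

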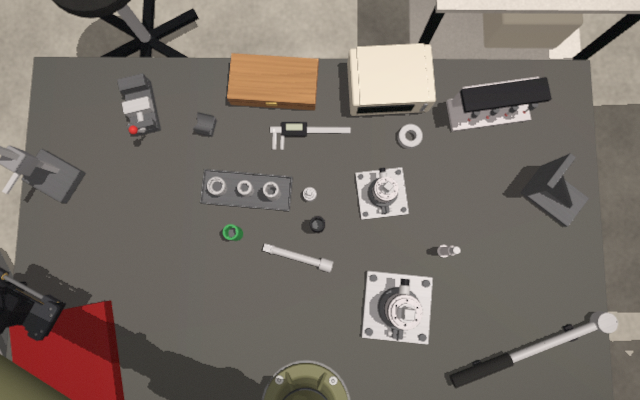

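View pics/side0.png

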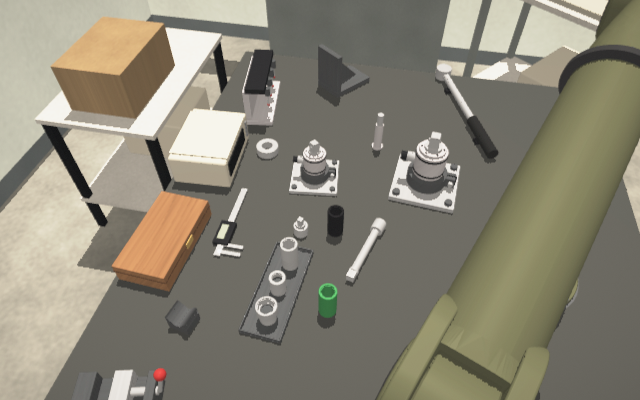

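Top view: three sockets stand in the tray at (216,186), (245,187) and (271,189). The one at (271,189) looks tallest in the side view, at (289,253). The black (317,225) and green (232,232) look-alikes are out. There are two transducers, at (382,193) and (397,307); the smaller one has about a 130 mm base. I'll measure both.

```bash
python3 - <<'E'
from h import *
f=pickle.load(open('top.pkl','rb')); P=f['P']
for n,(u,v,r) in dict(wide=(216,186,14),short=(245,187,11),deep=(271,189,13),small=(384,190,32),big=(400,307,40),adapt=(309,194,8),plug=(450,251,14)).items():
    Q=P[v-r:v+r,u-r:u+r].reshape(-1,3); Q=Q[np.isfinite(Q).all(1)]
    z=np.percentile(Q[:,2],99.5); t=Q[Q[:,2]>z-6]; (c,rad)=cv2.minEnclosingCircle(t[:,:2].astype(np.float32))
    print(n,'ztop',z.round(1),np.round(c,1),round(rad,1),t.mean(0).round(1))
for (u,v) in [(384,190),(398,307)]:
    w=P[v-50:v+50,u-50:u+50]; m=(abs(w[...,2]-12)<5)&(f['image'][v-50:v+50,u-50:u+50].min(2)>140)
    print('base',cv2.minAreaRect(w[m][:,:2].astype(np.float32)),m.sum())
g=P[90:100,330:345].reshape(-1,3); print(np.nanmedian(P[250:260,200:240].reshape(-1,3),0))
a=cv2.resize(f['image'][150:240,190:340],(600,360),interpolation=cv2.INTER_CUBIC)
s=pickle.load(open('side.pkl','rb'))['image'][130:350,230:350]; s=cv2.resize(s,(196,360),interpolation=cv2.INTER_CUBIC)
cv2.imwrite('pics/conf.png',np.hstack([a,s])[:,:,::-1])
E
```

```text
wide ztop 59.7 [570.9 245.6] 23.8 [570.6 245.6  56.6]
short ztop 56.1 [567.6 171. ] 18.9 [568.1 171.9  53.3]
deep ztop 86.6 [558.2  97.1] 20.0 [559.3 100.   83.1]
small ztop 132.8 [ 561.2 -197.8] 11.7 [ 561.3 -197.8  132. ]
big ztop 179.2 [ 257.8 -236.9] 16.7 [ 257.9 -236.   177.4]
adapt ztop 59.2 [554.7  -1.5] 7.2 [554.8  -1.6  55.9]
plug ztop 122.2 [ 406.3 -364.1] 9.1 [ 406.3 -364.4  119.6]
base ((594.3079833984375, -218.53868103027344), (188.9811248779297, 176.1737518310547), 6.875725746154785) 1053
base ((284.6594543457031, -254.27122497558594), (203.1875762939453, 230.32431030273438), 84.88843536376953) 1533
[ 3.91688137e+02  2.40356578e+02 -2.65753877e-01]
```

View pics/conf.png

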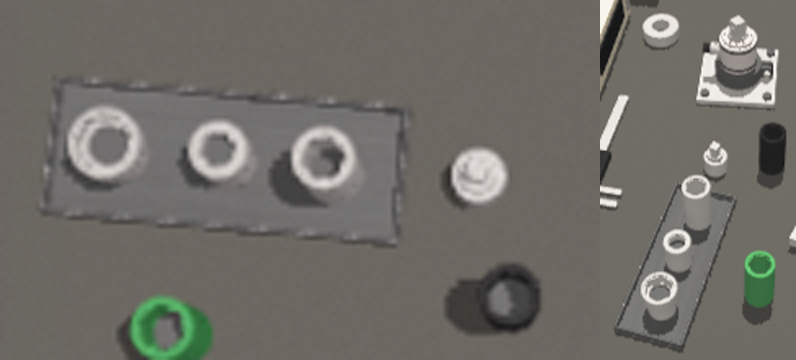

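The crop confirms the targets. The deep socket at crop (325,158) is bright steel with its top at z≈83–86, at world (559,98). The transducer meant is the small one, with its tip at z 133, at world (561,-198). I'm moving above the socket now.

drive_tool(
  series=[
    [0.445,-0.803,0,0,0,-0.333],
    [0.445,-0.803,0,0,0,-0.333],
    [0.445,-0.803,0,0,0,-0.333],
    [0.445,-0.803,0,0,0,-0.333],
    [0.445,-0.803,0,0,0,-0.333],
    [0.445,-0.803,0,0,0,-0.333],
    [0.445,-0.803,0,0,0,-0.333],
    [0.445,-0.803,0,0,0,-0.333],
    [0.445,-0.803,0,0,0,-0.333],
    [0.445,-0.803,0,0,0,-0.333],
  ],
  fingers=1,
)

```text
time: 0.93
tcp_pos: [382.4, 418.2, 230.7]
eef_rot: [1.251, 2.882, 0.001]
force: [0.1, -0.2, 0.0]
gripper_width: 87.0
finger_force: 0.0
```

drive_tool(
  series=[
    [0.445,-0.803,0,0,0,-0.333],
    [0.445,-0.803,0,0,0,-0.333],
    [0.445,-0.803,0,0,0,-0.333],
    [0.445,-0.803,0,0,0,-0.333],
    [0.445,-0.803,0,0,0,-0.333],
    [0.445,-0.803,0,0,0,-0.333],
    [0.445,-0.803,0,0,0,-0.333],
    [0.445,-0.803,0,0,0,-0.333],
    [0.445,-0.803,0,0,0,-0.333],
    [0.445,-0.803,0,0,0,-0.333],
  ],
)

```text
time: 1.77
tcp_pos: [471.4, 257.6, 230.6]
eef_rot: [1.732, 2.621, 0.0]
force: [0.1, 0.4, 0.7]
gripper_width: 87.2
finger_force: 0.0
```

drive_tool(
  series=[
    [0.445,-0.803,0,0,0,-0.333],
    [0.445,-0.803,0,0,0,-0.333],
    [0.445,-0.803,0,0,0,-0.333],
    [0.445,-0.803,0,0,0,-0.333],
    [0.445,-0.803,0,0,0,-0.333],
    [0.445,-0.803,0,0,0,-0.333],
    [0.445,-0.803,0,0,0,-0.333],
    [0.445,-0.803,0,0,0,-0.333],
    [0.445,-0.803,0,0,0,-0.333],
    [0,0,0,0,0,0],
  ],
)

```text
time: 2.6
tcp_pos: [552.8, 109.2, 230.7]
eef_rot: [2.125, 2.311, -0.002]
force: [1.0, -1.0, -0.6]
gripper_width: 86.7
finger_force: 0.0
```

```bash
python3 - <<'E'
from h import *
f=snap('wrist'); save(f,'w1.png'); pickle.dump(f,open('w1.pkl','wb'))
s=f['state']; print(s['time'],s['tcp_pos'],s['eef_rot'],s['q'],s['force']); print(f['fovy'],f['cx'],f['cy'],np.round(f['hand_eye'],3))
print(R.from_rotvec(s['eef_rot']).as_matrix().round(3))
E
```

```text
2.6 [552.75736724 109.24193791 230.66091583] [ 2.12453785e+00  2.31060098e+00 -1.57200462e-03] [-0.58296882  0.13607483  0.37405476  1.68470568 -0.04818638  1.32963556
 -0.11672654] [ 1.04233419 -1.0411883  -0.63101712]
66.87261836409766 318.55736896694503 200.55049569350447 [[-1.00000e-03 -9.70000e-01 -2.44000e-01  6.53960e+01]
 [ 1.00000e+00 -0.00000e+00 -1.00000e-03 -8.97000e-01]
 [ 0.00000e+00 -2.44000e-01  9.70000e-01 -1.54828e+02]
 [ 0.00000e+00  0.00000e+00  0.00000e+00  1.00000e+00]]
[[-0.084  0.996  0.001]
 [ 0.996  0.084 -0.003]
 [-0.003  0.001 -1.   ]]
```

View pics/w1.png

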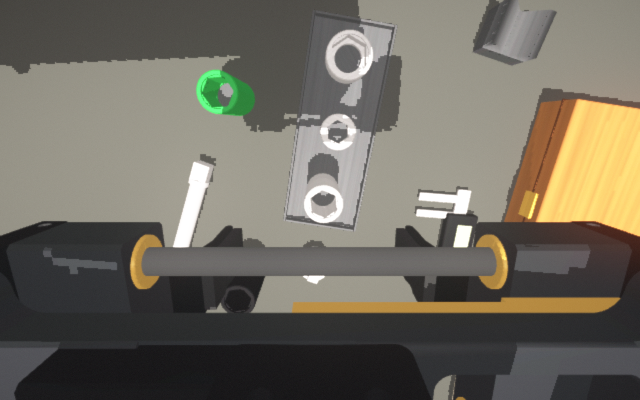

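Wrist view: the deep socket's mouth is at (323,204), the short one at (338,132), the wide one at (348,56) and the black look-alike at (238,300). Next I'll get the exact centre of the deep one.

```bash
python3 - <<'E'
from h import *
f=pickle.load(open('w1.pkl','rb')); P=f['P']; im=f['image']
w=P[175:232,295:350]; m=(w[...,2]>78)&(w[...,2]<92)
q=w[m]; print(m.sum(),np.median(q[:,2]))
c,r=cv2.minEnclosingCircle(q[:,:2].astype(np.float32)); print(c,r,q.mean(0))
# second: bright ring ray-cast to z=83
g=cv2.inRange(im,(150,150,150),(255,255,255)); n,l,st,ce=cv2.connectedComponentsWithStats(g)
k=l[215,323] or l[190,323]; 
cs,_=cv2.findContours((g[175:232,295:350]),cv2.RETR_EXTERNAL,cv2.CHAIN_APPROX_NONE); cc=max(cs,key=len).reshape(-1,2)+[295,175]
F=200/np.tan(np.radians(f['fovy'])/2); d=np.c_[(cc[:,0]-f['cx'])/F,(cc[:,1]-f['cy'])/F,np.ones(len(cc))]
T=np.array(f['hand_eye']); Rt=R.from_rotvec(f['state']['eef_rot']).as_matrix(); D=d@T[:3,:3].T@Rt.T; o=Rt@T[:3,3]+f['state']['tcp_pos']
X=o+D*((83-o[2])/D[:,2])[:,None]; print(cv2.minEnclosingCircle(X[:,:2].astype(np.float32)),cv2.fitEllipse(X[:,:2].astype(np.float32)))
save(f,'crop1.png',(300,180,348,228),10)
E
```

```text
620 83.19168817049162
(557.8143310546875, 95.06107330322266) 20.217906951904297 [557.58382179  95.37246673  82.87204946]
((556.78466796875, 99.60408782958984), 37.730194091796875) ((557.6207275390625, 100.57540893554688), (53.980926513671875, 66.19371795654297), 81.53068542480469)
```

View pics/crop1.png

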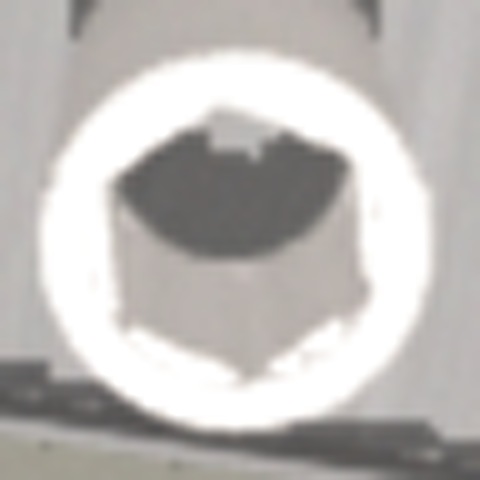

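drive_tool(
  series=[
    [0.05,-0.14,-0.5,0,0,0],
    [0.05,-0.14,-0.5,0,0,0],
    [0.05,-0.14,-0.5,0,0,0],
    [0.05,-0.14,-0.5,0,0,0],
    [0.05,-0.14,-0.5,0,0,0],
    [0,0,-0.5,0,0,0],
    [0,0,-0.5,0,0,0],
    [0,0,-0.5,0,0,0],
    [0,0,-0.5,0,0,0],
    [0,0,-0.5,0,0,0],
  ],
)

```text
time: 3.48
tcp_pos: [555.6, 101.0, 129.6]
eef_rot: [-2.116, -2.322, -0.0]
force: [-0.4, 0.1, 0.3]
gripper_width: 87.1
finger_force: 0.0
```

drive_tool(
  series=[
    [0,0,-0.5,0,0,0],
    [0,0,-0.5,0,0,0],
    [0,0,-0.5,0,0,0],
    [0,0,-0.5,0,0,0],
    [0,0,-0.5,0,0,0],
    [0,0,-0.5,0,0,0],
    [0,0,-0.5,0,0,0],
    [0,0,-0.5,0,0,0],
    [0,0,0,0,0,0],
    [0,0,0,0,0,0],
  ],
)

```text
time: 4.32
tcp_pos: [555.2, 100.6, 49.8]
eef_rot: [-2.116, -2.322, 0.002]
force: [-0.0, -0.1, 0.2]
gripper_width: 86.8
finger_force: 0.0
```

drive_tool(
  series=[
    [0,0,0,0,0,0],
    [0,0,0,0,0,0],
    [0,0,0,0,0,0],
    [0,0,0,0,0,0],
    [0,0,0,0,0,0],
    [0,0,0,0,0,0],
    [0,0,0,0,0,0],
    [0,0,0,0,0,0],
    [0,0,0,0,0,0],
    [0,0,0,0,0,0],
  ],
  fingers=0,
)

```text
time: 5.15
tcp_pos: [556.9, 100.9, 51.2]
eef_rot: [2.115, 2.321, 0.003]
force: [2.4, 0.7, -0.1]
gripper_width: 39.3
finger_force: 30.0
```

drive_tool(
  series=[
    [0,0,0.2,0,0,0],
    [0,0,0.6,0,0,0],
    [0,0,1,0,0,0],
    [0,0,1,0,0,0],
    [0,0,1,0,0,0],
    [0,0,1,0,0,0],
    [0,0,1,0,0,0],
    [0,0,1,0,0,0],
    [0,0,0.8,0,0,0],
    [0,0,0.4,0,0,0],
  ],
)

```text
time: 5.98
tcp_pos: [555.8, 100.6, 213.1]
eef_rot: [2.116, 2.321, 0.003]
force: [1.0, -0.6, -3.7]
gripper_width: 39.3
finger_force: 30.0
```

drive_tool(
  series=[
    [0.025,-0.74,0,0,0,0],
    [0.025,-0.74,0,0,0,0],
    [0.025,-0.74,0,0,0,0],
    [0.025,-0.74,0,0,0,0],
    [0.025,-0.74,0,0,0,0],
    [0.025,-0.74,0,0,0,0],
    [0.025,-0.74,0,0,0,0],
    [0.025,-0.74,0,0,0,0],
    [0.025,-0.74,0,0,0,0],
    [0.025,-0.74,0,0,0,0],
  ],
)

```text
time: 6.82
tcp_pos: [559.5, -47.9, 209.9]
eef_rot: [-2.115, -2.321, 0.003]
force: [0.3, -0.5, -2.7]
gripper_width: 39.8
finger_force: 30.0
```

drive_tool(
  series=[
    [0,-0.74,0,0,0,0],
    [0,-0.74,0,0,0,0],
    [0,-0.74,0,0,0,0],
    [0,-0.74,0,0,0,0],
    [0,-0.74,0,0,0,0],
    [0,-0.74,0,0,0,0],
    [0,-0.74,0,0,0,0],
    [0,-0.74,0,0,0,0],
    [0,-0.74,0,0,0,0],
    [0,-0.74,0,0,0,0],
  ],
)

```text
time: 7.65
tcp_pos: [559.5, -195.6, 209.8]
eef_rot: [-2.115, -2.32, 0.002]
force: [-0.2, 0.0, -3.5]
gripper_width: 39.5
finger_force: 30.0
```

drive_tool(
  series=[
    [0,0,0,0,0,0],
    [0,0,0,0,0,0],
    [0,0,0,0,0,0],
    [0,0,0,0,0,0],
    [0,0,0,0,0,0],
    [0,0,0,0,0,0],
    [0,0,0,0,0,0],
    [0,0,0,0,0,0],
    [0,0,0,0,0,0],
    [0,0,0,0,0,0],
  ],
)

```text
time: 8.48
tcp_pos: [560.6, -195.2, 210.6]
eef_rot: [2.116, 2.322, 0.0]
force: [-0.3, 0.1, -3.9]
gripper_width: 39.3
finger_force: 30.0
```

```bash
python3 - <<'E'
from h import *
f=snap('side'); pickle.dump(f,open('s2.pkl','wb')); save(f,'s2.png',(240,90,400,210),5)
g=snap('wrist'); pickle.dump(g,open('w2.pkl','wb'))
print(read_state())
E
```

```text
{'time': 8.5833, 'q': array([-0.21098481,  0.23179486,  0.58754998,  1.64499512, -0.13234999,
        1.30472025,  0.4918009 ]), 'joint_vel': array([-6.86877490e-04,  9.10618787e-04, -6.74100357e-04, -1.04373447e-03,
       -1.70547898e-04,  4.60570770e-06,  8.17735991e-04]), 'effort': array([-2.93569488e-02, -3.94774175e+01,  4.46004331e+00, -3.22376668e+01,
       -2.18676135e-02,  6.18770113e-02, -2.80023805e-04]), 'tcp_pos': array([ 560.65273765, -195.29752191,  210.59613333]), 'eef_rot': array([2.11604079e+00, 2.32188928e+00, 4.23771854e-05]), 'force': array([ 0.32372594, -0.34071126, -3.69594637]), 'wrist_torque': array([ 0.02422077,  0.0084973 , -0.01581286]), 'finger_force': 29.97027112171054, 'gripper_width': 39.15269631809422}
```

View pics/s2.png

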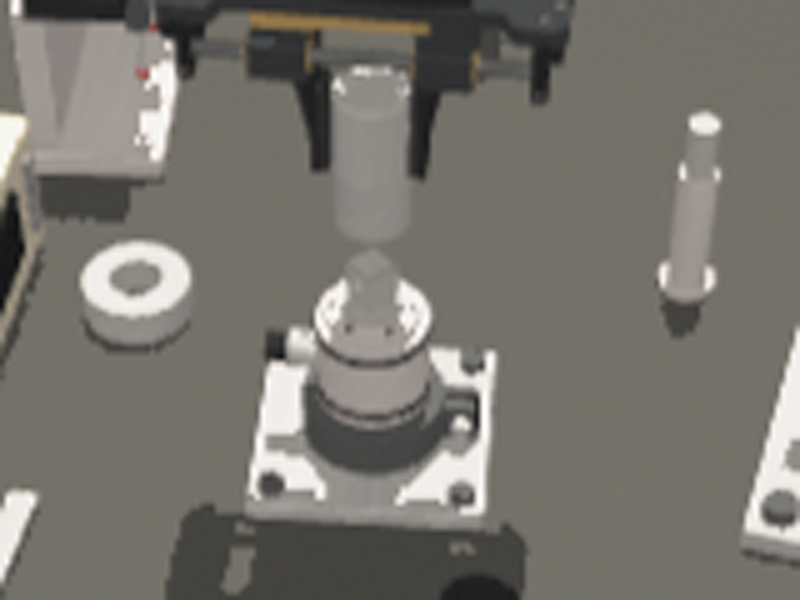

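Side view: the socket is held upright at crop (372,155), right above the square drive at crop (372,285). Now I'll fit both axes from this one camera's depth.

```bash
python3 - <<'E'
from h import *
from scipy.optimize import least_squares
f=pickle.load(open('s2.pkl','rb')); P=f['P'][90:210,240:400].reshape(-1,3); P=P[np.isfinite(P).all(1)]
def fit(z0,z1,r,c):
    q=P[(P[:,2]>z0)&(P[:,2]<z1)&(np.hypot(P[:,0]-c[0],P[:,1]-c[1])<r+6)][:,:2]
    s=least_squares(lambda p:np.hypot(q[:,0]-p[0],q[:,1]-p[1])-r,c,loss='soft_l1',f_scale=1)
    return s.x.round(2),len(q),np.abs(s.fun).mean().round(2)
c=(561,-197)
for z in [(165,180),(180,195),(195,210),(165,215)]: print('sock',z,fit(*z,20,c))
for z in [(50,90),(45,70),(70,92)]: print('hous',z,fit(*z,31,c))
q=P[(np.hypot(P[:,0]-561,P[:,1]+197)<22)]; 
s=q[q[:,2]>145]; print('sock zmin',np.percentile(s[:,2],[0,1,2,5]),'top',np.percentile(s[:,2],[95,99]))
d=q[(q[:,2]>112)&(q[:,2]<145)&(np.hypot(q[:,0]-561,q[:,1]+197)<15)]; print('drive',d.mean(0),len(d),np.percentile(d[:,2],99)); t=d[d[:,2]>129]; print(t.mean(0),len(t))
b=d[(d[:,2]>112)&(d[:,2]<128)]; h=cv2.minAreaRect(b[:,:2].astype(np.float32)); print(h)
np.save('d.npy',b)
E
```

```text
sock (165, 180) (array([ 563.35, -199.61]), 67, np.float64(1.12))
sock (180, 195) (array([ 562.88, -198.74]), 72, np.float64(1.14))
sock (195, 210) (array([ 562.75, -199.3 ]), 81, np.float64(1.4))
sock (165, 215) (array([ 562.97, -199.36]), 256, np.float64(1.31))
hous (50, 90) (array([ 564.2 , -199.96]), 252, np.float64(1.2))
hous (45, 70) (array([ 564.19, -199.73]), 148, np.float64(1.08))
hous (70, 92) (array([ 564.14, -200.22]), 149, np.float64(1.37))
sock zmin [162.21885238 163.95215739 165.99067803 167.81769118] top [242.18615589 243.53194026]
drive [ 562.65108506 -194.5908222   125.73592373] 82 135.81298688954124
[ 563.50672968 -197.31369449  132.08392224] 34
((561.6629028320312, -191.82554626464844), (21.094318389892578, 14.368849754333496), 13.483414649963379)
```

drive_tool(
  series=[
    [0.06,-0.035,-0.2,0,0,0],
    [0,0,-0.2,0,0,0],
    [0,0,-0.2,0,0,0],
    [0,0,-0.2,0,0,0],
    [0,0,-0.2,0,0,0],
    [0,0,-0.2,0,0,0],
    [0,0,-0.1,0,0,0],
    [0,0,0,0,0,0],
    [0,0,0,0,0,0],
    [0,0,0,0,0,0],
  ],
)

```text
time: 9.42
tcp_pos: [562.0, -196.1, 184.8]
eef_rot: [2.116, 2.322, 0.0]
force: [-0.0, -0.6, -4.0]
gripper_width: 39.4
finger_force: 30.0
```

drive_tool(
  series=[
    [0,0,-0.05,0,0,0],
    [0,0,-0.05,0,0,0],
    [0,0,-0.05,0,0,0],
    [0,0,-0.05,0,0,0],
    [0,0,-0.05,0,0,0],
    [0,0,0,0,0,0],
    [0,0,0,0,0,0],
    [0,0,0,0,0,0],
    [0,0,0,0,0,0],
    [0,0,0,0,0,0],
  ],
)

```text
time: 10.25
tcp_pos: [561.9, -196.0, 179.6]
eef_rot: [2.116, 2.322, 0.0]
force: [-0.2, 1.2, -3.8]
gripper_width: 39.8
finger_force: 30.0
```

drive_tool(
  series=[
    [0,0,-0.05,0,0,0],
    [0,0,-0.05,0,0,0],
    [0,0,-0.05,0,0,0],
    [0,0,0,0,0,0],
    [0,0,0,0,0,0],
    [0,0,0,0,0,0],
    [0,0,0,0,0,0],
    [0,0,0,0,0,0],
    [0,0,0,0,0,0],
    [0,0,0,0,0,0],
  ],
)

```text
time: 11.08
tcp_pos: [561.9, -196.0, 178.1]
eef_rot: [2.116, 2.322, 0.001]
force: [-3.5, 1.3, 5.7]
gripper_width: 39.3
finger_force: 30.0
```

drive_tool(
  series=[
    [0,0,0,0,0,0.4],
    [0,0,0,0,0,0.4],
    [0,0,0,0,0,0.4],
    [0,0,0,0,0,0.4],
    [0,0,0,0,0,0.4],
    [0,0,0,0,0,0.4],
    [0,0,0,0,0,0.4],
    [0,0,0,0,0,0.4],
    [0,0,0,0,0,0.4],
    [0,0,0,0,0,0.4],
  ],
)

```text
time: 11.92
tcp_pos: [560.5, -196.7, 178.7]
eef_rot: [-1.585, -2.71, 0.001]
force: [-7.1, 1.7, 11.0]
gripper_width: 39.3
finger_force: 30.0
```

drive_tool(
  series=[
    [-0.06,0.01,0.02,0,0,0],
    [0,0,0,0,0,0],
    [-0.003,-0.003,0,0,0,0.4],
    [-0.003,-0.003,0,0,0,0.4],
    [-0.003,-0.003,0,0,0,0.4],
    [-0.003,-0.003,0,0,0,0.4],
    [-0.003,-0.003,0,0,0,0.4],
    [-0.003,-0.003,0,0,0,0.4],
    [-0.003,-0.003,0,0,0,0.4],
    [-0.003,-0.003,0,0,0,0.4],
  ],
)

```text
time: 12.75
tcp_pos: [559.1, -197.4, 178.5]
eef_rot: [-1.111, -2.938, 0.002]
force: [-5.2, 0.1, 5.1]
gripper_width: 39.1
finger_force: 30.0
```

drive_tool(
  series=[
    [-0.05,0,0,0,0,0],
    [0,0,0,0,0,0],
    [-0.003,-0.003,0,0,0,0.4],
    [-0.003,-0.003,0,0,0,0.4],
    [-0.003,-0.003,0,0,0,0.4],
    [-0.003,-0.003,0,0,0,0.4],
    [-0.003,-0.003,0,0,0,0.4],
    [-0.003,-0.003,0,0,0,0.4],
    [-0.003,-0.003,0,0,0,0.4],
    [0,0,0,0,0,0],
  ],
)

```text
time: 13.58
tcp_pos: [558.1, -198.2, 177.3]
eef_rot: [-0.672, -3.069, 0.003]
force: [-3.1, -1.7, 1.1]
gripper_width: 39.4
finger_force: 30.0
```

drive_tool(
  series=[
    [-0.025,-0.025,-0.03,0,0,0],
    [0,0,-0.02,0,0,0],
    [0,-0.003,0,0,0,0.4],
    [0,-0.003,0,0,0,0.4],
    [0,-0.003,0,0,0,0.4],
    [0,-0.003,0,0,0,0.4],
    [0,-0.003,0,0,0,0.4],
    [0,-0.003,0,0,0,0.4],
    [0,-0.003,0,0,0,0.4],
    [0,0,0,0,0,0],
  ],
)

```text
time: 14.42
tcp_pos: [557.3, -199.9, 175.0]
eef_rot: [-0.218, -3.133, 0.004]
force: [-1.6, -3.9, -3.0]
gripper_width: 39.5
finger_force: 30.0
```

drive_tool(
  series=[
    [-0.01,-0.03,-0.03,0,0,0],
    [0,0,-0.03,0,0,0],
    [0,0,-0.03,0,0,0],
    [0,0,-0.03,0,0,0],
    [0,0,0,0,0,0],
    [0,0,0,0,0,0],
    [0,0,0,0,0,0],
    [0,0,0,0,0,0],
    [0,0,0,0,0,0],
    [0,0,0,0,0,0],
  ],
)

```text
time: 15.25
tcp_pos: [557.5, -200.0, 173.8]
eef_rot: [-0.22, -3.134, 0.003]
force: [-4.4, -3.9, 1.8]
gripper_width: 38.9
finger_force: 30.0
```

drive_tool(
  series=[
    [-0.04,-0.035,-0.02,0,0,0],
    [0,0,-0.03,0,0,0.1],
    [0,0,-0.03,0,0,0],
    [0,0,-0.03,0,0,0],
    [0,0,-0.03,0,0,0],
    [0,0,0,0,0,0],
    [0,0,0,0,0,0],
    [0,0,0,0,0,0],
    [0,0,0,0,0,0],
    [0,0,0,0,0,0],
  ],
)

```text
time: 16.08
tcp_pos: [557.4, -200.1, 171.5]
eef_rot: [0.201, 3.134, -0.002]
force: [-2.9, -4.4, 3.9]
gripper_width: 39.3
finger_force: 30.0
```

```bash
python3 - <<'E'
from h import *
f=snap('side'); pickle.dump(f,open('s3.pkl','wb')); save(f,'s3.png',(240,90,400,210),5)
s=read_state(); print(s['tcp_pos'],s['force'],s['wrist_torque'],s['q'][6])
P=f['P'][90:210,240:400].reshape(-1,3)
from scipy.optimize import least_squares
P=P[np.isfinite(P).all(1)]
for z0,z1,r in [(133,150,20),(150,170,20),(170,190,20),(50,90,31)]:
    q=P[(P[:,2]>z0)&(P[:,2]<z1)&(np.hypot(P[:,0]-563,P[:,1]+199)<r+6)][:,:2]
    print(z0,least_squares(lambda p:np.hypot(q[:,0]-p[0],q[:,1]-p[1])-r,(563,-199),loss='soft_l1').x.round(2),len(q))
E
```

```text
[ 557.36371094 -200.08641998  171.49997386] [-3.11830588 -5.01276937  3.45297727] [-1.12422055  0.92455955 -0.180699  ] 1.824843782439059
133 [ 563.99 -199.93] 75
150 [ 564.14 -199.67] 50
170 [ 564.37 -198.73] 12
50 [ 564.35 -199.92] 261
```

View pics/s3.png

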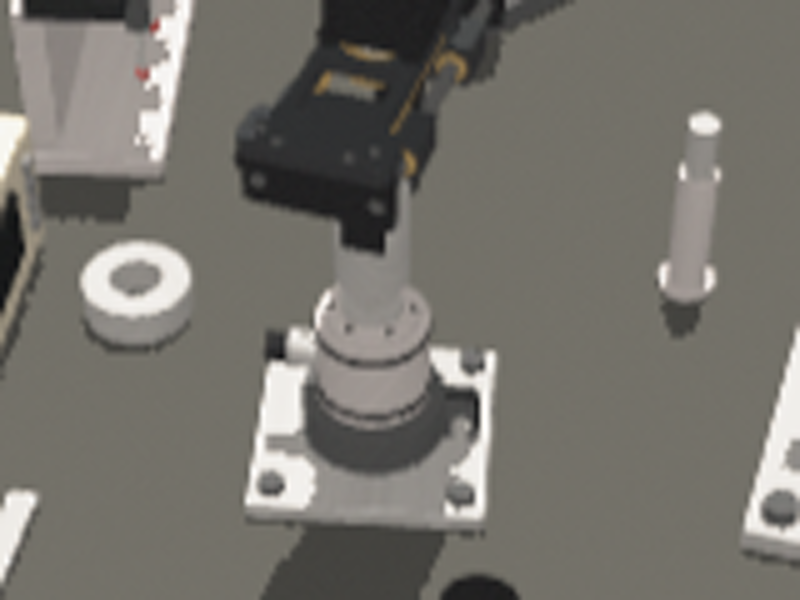

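Side view: the socket, at crop (372,270), now encloses the square drive and is coaxial with the housing within about 0.4 mm, so it's aligned and sliding. I'll relieve the side load and carry on down.

drive_tool(
  series=[
    [-0.02,-0.05,0,0,0,0],
    [0,0,-0.03,0,0,0],
    [0,0,-0.03,0,0,0],
    [0,0,-0.03,0,0,0],
    [0,0,-0.03,0,0,0],
    [0,0,0,0,0,0],
    [0,0,0,0,0,0],
    [0,0,0,0,0,0],
    [0,0,0,0,0,0],
    [0,0,0,0,0,0],
  ],
)

```text
time: 16.97
tcp_pos: [557.4, -200.2, 169.8]
eef_rot: [0.2, 3.133, -0.0]
force: [-4.8, -1.7, 9.2]
gripper_width: 39.2
finger_force: 30.0
```

drive_tool(
  series=[
    [-0.03,0,-0.03,0,0,0],
    [0,0,-0.03,0,0,0],
    [0,0,0,0,0,0],
    [0,0,0,0,0,0],
    [0,0,0,0,0,0],
    [0,0,0,0,0,0],
    [0,0,0,0,0,0],
    [0,0,0,0,0,0],
    [0,0,0,0,0,0],
    [0,0,0,0,0,0],
  ],
)

```text
time: 17.8
tcp_pos: [557.4, -200.2, 169.4]
eef_rot: [0.2, 3.132, 0.0]
force: [-4.4, -2.1, 11.6]
gripper_width: 39.6
finger_force: 30.0
```

drive_tool(
  series=[
    [-0.02,-0.01,-0.03,0,0,0],
    [0,0,-0.03,0,0,0],
    [0,0,0,0,0,0],
    [0,0,0,0,0,0],
    [0,0,0,0,0,0],
    [0,0,0,0,0,0],
    [0,0,0,0,0,0],
    [0,0,0,0,0,0],
    [0,0,0,0,0,0],
    [0,0,0,0,0,0],
  ],
)

```text
time: 18.63
tcp_pos: [557.4, -200.2, 169.0]
eef_rot: [0.199, 3.131, 0.001]
force: [-5.2, -1.4, 15.5]
gripper_width: 39.6
finger_force: 30.0
```

drive_tool(
  series=[
    [0,0,-0.03,0,0,0],
    [0,0,-0.03,0,0,0],
    [0,0,0,0,0,0],
    [0,0,0,0,0,0],
    [0,0,0,0,0,0],
    [0,0,0,0,0,0],
    [0,0,0,0,0,0],
    [0,0,0,0,0,0],
    [0,0,0,0,0,0],
    [0,0,0,0,0,0],
  ],
)

```text
time: 19.47
tcp_pos: [557.4, -200.1, 168.0]
eef_rot: [0.199, 3.131, 0.001]
force: [-3.9, -1.6, 15.6]
gripper_width: 39.6
finger_force: 30.0
```

```bash
python3 - <<'E'
from h import *
s=read_state(); print(s['tcp_pos'],s['force'],s['wrist_torque']); print(R.from_rotvec(s['eef_rot']).as_matrix()[:,2])
E
```

```text
[ 557.44849513 -200.14497014  168.00489738] [-3.90523028 -1.59394444 15.57222237] [-0.31518469  1.27468758 -0.16904749]
[ 4.61447876e-03  1.47915461e-04 -9.99989342e-01]
```

drive_tool(
  series=[
    [0,0,-0.04,0,0,0],
    [0,0,-0.04,0,0,0],
    [0,0,0,0,0,0],
    [0,0,0,0,0,0],
    [0,0,0,0,0,0],
    [0,0,0,0,0,0],
    [0,0,0,0,0,0],
    [0,0,0,0,0,0],
    [0,0,0,0,0,0],
    [0,0,0,0,0,0],
  ],
)

```text
time: 20.3
tcp_pos: [557.3, -200.0, 164.6]
eef_rot: [0.199, 3.132, 0.0]
force: [-2.3, -1.8, 6.5]
gripper_width: 39.8
finger_force: 30.0
```

```bash
cat > m.py <<'E'
from h import *
from scipy.optimize import least_squares
f=snap('side'); pickle.dump(f,open('s4.pkl','wb'))
P=f['P'][60:210,240:400].reshape(-1,3); P=P[np.isfinite(P).all(1)]
for z0,z1,r in [(125,140,20),(140,160,20),(50,90,31)]:
    q=P[(P[:,2]>z0)&(P[:,2]<z1)&(np.hypot(P[:,0]-563,P[:,1]+199)<r+6)][:,:2]
    print(z0,least_squares(lambda p:np.hypot(q[:,0]-p[0],q[:,1]-p[1])-r,(563,-199),loss='soft_l1').x.round(2),len(q))
# profile down the socket front to find its lower edge: normals change radius 20 -> 17 (shoulder) -> 31 cap
s=read_state(); print(s['tcp_pos'],s['force'],s['wrist_torque'])
E
python3 m.py
```

```text
125 [ 563.76 -199.6 ] 68
140 [ 564.39 -199.49] 57
50 [ 564.15 -199.9 ] 256
[ 557.33994126 -199.94476928  164.5768993 ] [-2.93215872 -2.12662864  7.38353823] [-0.64809571  0.45955983 -0.14819232]
```

drive_tool(
  series=[
    [0,0,-0.05,0,0,0],
    [0,0,-0.05,0,0,0],
    [0,0,-0.05,0,0,0],
    [0,0,-0.05,0,0,0],
    [0,0,-0.05,0,0,0],
    [0,0,-0.05,0,0,0],
    [0,0,-0.05,0,0,0],
    [0,0,0,0,0,0],
    [0,0,0,0,0,0],
    [0,0,0,0,0,0],
  ],
)

```text
time: 21.18
tcp_pos: [556.7, -200.1, 156.0]
eef_rot: [0.199, 3.134, -0.0]
force: [4.0, -4.9, -2.0]
gripper_width: 39.2
finger_force: 30.0
```

drive_tool(
  series=[
    [0.03,-0.03,-0.04,0,0,0],
    [0,0,-0.04,0,0,0],
    [0,0,-0.02,0,0,0],
    [0,0,0,0,0,0],
    [0,0,0,0,0,0],
    [0,0,0,0,0,0],
    [0,0,0,0,0,0],
    [0,0,0,0,0,0],
    [0,0,0,0,0,0],
    [0,0,0,0,0,0],
  ],
)

```text
time: 22.02
tcp_pos: [556.9, -200.2, 155.1]
eef_rot: [0.199, 3.134, 0.001]
force: [0.9, -1.4, 5.0]
gripper_width: 39.6
finger_force: 30.0
```

drive_tool(
  series=[
    [0,0,-0.04,0,0,0],
    [0,0,-0.03,0,0,0],
    [0,0,0,0,0,0],
    [0,0,0,0,0,0],
    [0,0,0,0,0,0],
    [0,0,0,0,0,0],
    [0,0,0,0,0,0],
    [0,0,0,0,0,0],
    [0,0,0,0,0,0],
    [0,0,0,0,0,0],
  ],
)

```text
time: 22.85
tcp_pos: [557.1, -200.3, 155.0]
eef_rot: [0.199, 3.133, 0.002]
force: [-0.6, -0.5, 11.3]
gripper_width: 39.1
finger_force: 30.0
```

```bash
python3 m.py
```

```text
125 [ 563.6  -200.08] 58
140 [ 563.94 -199.51] 28
50 [ 564.16 -199.81] 260
[ 557.07771022 -200.28097845  154.97698296] [-1.35286218 -0.34789827 12.32576543] [-0.31266357  0.39200092 -0.06884645]
```

The socket has hit a hard stop at TCP z 155.0, which is home. Now for a gentle tug in small steps.

drive_tool(
  series=[
    [0,0,0.05,0,0,0],
    [0,0,0.05,0,0,0],
    [0,0,0.05,0,0,0],
    [0,0,0.03,0,0,0],
    [0,0,0,0,0,0],
    [0,0,0,0,0,0],
    [0,0,0,0,0,0],
    [0,0,0,0,0,0],
    [0,0,0,0,0,0],
    [0,0,0,0,0,0],
  ],
)

```text
time: 23.73
tcp_pos: [556.7, -200.2, 155.2]
eef_rot: [-0.199, -3.135, -0.0]
force: [4.2, -2.7, -5.4]
gripper_width: 39.5
finger_force: 30.0
```

drive_tool(
  series=[
    [0,0,0.03,0,0,0],
    [0,0,0.02,0,0,0],
    [0,0,0,0,0,0],
    [0,0,0,0,0,0],
    [0,0,0,0,0,0],
    [0,0,0,0,0,0],
    [0,0,0,0,0,0],
    [0,0,0,0,0,0],
    [0,0,0,0,0,0],
    [0,0,0,0,0,0],
  ],
)

```text
time: 24.57
tcp_pos: [556.6, -200.2, 155.4]
eef_rot: [-0.199, -3.135, -0.0]
force: [4.8, -3.2, -7.7]
gripper_width: 38.9
finger_force: 30.0
```

drive_tool(
  series=[
    [0.03,-0.03,0.02,0,0,0],
    [0,0,0.02,0,0,0],
    [0,0,0,0,0,0],
    [0,0,0,0,0,0],
    [0,0,0,0,0,0],
    [0,0,0,0,0,0],
    [0,0,0,0,0,0],
    [0,0,0,0,0,0],
    [0,0,0,0,0,0],
    [0,0,0,0,0,0],
  ],
)

```text
time: 25.4
tcp_pos: [556.7, -200.2, 155.9]
eef_rot: [-0.199, -3.133, -0.001]
force: [6.0, -3.0, -8.2]
gripper_width: 39.3
finger_force: 30.0
```

drive_tool(
  series=[
    [0.03,-0.02,0.02,0,0,0],
    [0,0,0.02,0,0,0],
    [0,0,0,0,0,0],
    [0,0,0,0,0,0],
    [0,0,0,0,0,0],
    [0,0,0,0,0,0],
    [0,0,0,0,0,0],
    [0,0,0,0,0,0],
    [0,0,0,0,0,0],
    [0,0,0,0,0,0],
  ],
)

```text
time: 26.23
tcp_pos: [557.0, -200.5, 158.3]
eef_rot: [-0.199, -3.133, -0.003]
force: [2.5, 3.6, -13.6]
gripper_width: 39.6
finger_force: 30.0
```

The ball held at about 10 N with a 3 mm rise. Now I'll press it back home.

drive_tool(
  series=[
    [-0.02,0.02,-0.06,0,0,0],
    [0,0,-0.06,0,0,0],
    [0,0,-0.06,0,0,0],
    [0,0,-0.06,0,0,0],
    [0,0,-0.05,0,0,0],
    [0,0,0,0,0,0],
    [0,0,0,0,0,0],
    [0,0,0,0,0,0],
    [0,0,0,0,0,0],
    [0,0,0,0,0,0],
  ],
)

```text
time: 27.07
tcp_pos: [557.3, -200.6, 155.2]
eef_rot: [0.199, 3.135, 0.003]
force: [-2.3, 4.8, 0.1]
gripper_width: 39.4
finger_force: 30.0
```

drive_tool(
  series=[
    [-0.01,0.03,-0.04,0,0,0],
    [0,0,-0.04,0,0,0],
    [0,0,-0.04,0,0,0],
    [0,0,0,0,0,0],
    [0,0,0,0,0,0],
    [0,0,0,0,0,0],
    [0,0,0,0,0,0],
    [0,0,0,0,0,0],
    [0,0,0,0,0,0],
    [0,0,0,0,0,0],
  ],
)

```text
time: 27.9
tcp_pos: [557.4, -200.6, 155.0]
eef_rot: [0.2, 3.133, 0.002]
force: [-6.4, 5.9, 10.1]
gripper_width: 39.3
finger_force: 30.0
```

```bash
cat >> m.py <<'E'
# socket top height & bottom edge
q=P[(np.hypot(P[:,0]-564,P[:,1]+199.8)<21)&(P[:,2]>165)]; print('top pts',np.percentile(q[:,2],[5,50,95,99]) if len(q) else None)
save(f,'s4.png',(270,110,370,185),8)
E
python3 m.py
```

```text
125 [ 564.09 -200.05] 57
140 [ 564.3  -198.44] 27
50 [ 564.37 -200.14] 258
[ 557.42290691 -200.61046716  155.02297423] [-5.30493073  7.242609   10.37904108] [ 1.5632312   1.46458006 -0.03960808]
top pts [247.26538291 277.17181792 298.33400769 300.36405847]
```

View pics/s4.png

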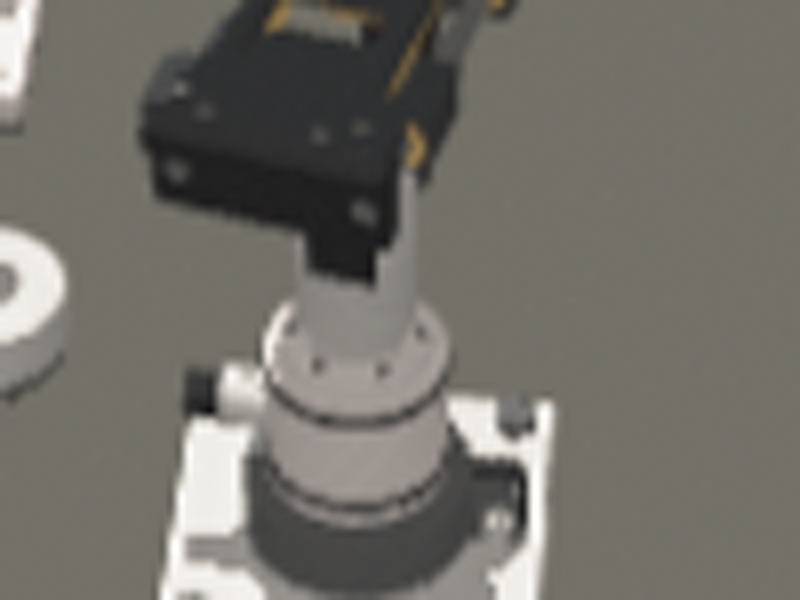

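The stop is at 155.0 again, and the view shows the socket seated on the shoulder at crop (360,340). I'll take the load off, then open the gripper.

drive_tool(
  series=[
    [-0.03,0.04,0.04,0,0,0],
    [0,0,0.04,0,0,0],
    [0,0,0.04,0,0,0],
    [0,0,0,0,0,0],
    [0,0,0,0,0,0],
    [0,0,0,0,0,0],
    [0,0,0,0,0,0],
    [0,0,0,0,0,0],
    [0,0,0,0,0,0],
    [0,0,0,0,0,0],
  ],
)

```text
time: 28.78
tcp_pos: [557.2, -200.5, 155.0]
eef_rot: [0.2, 3.133, -0.001]
force: [-2.3, 4.8, 6.6]
gripper_width: 39.2
finger_force: 30.0
```

drive_tool(
  series=[
    [0,0,0,0,0,0],
    [0,0,0,0,0,0],
    [0,0,0,0,0,0],
    [0,0,0,0,0,0],
    [0,0,0,0,0,0],
    [0,0,0,0,0,0],
    [0,0,0,0,0,0],
    [0,0,0,0,0,0],
    [0,0,0,0,0,0],
    [0,0,0,0,0,0],
  ],
  fingers=1,
)

```text
time: 29.62
tcp_pos: [556.4, -199.9, 153.1]
eef_rot: [-0.2, -3.135, -0.0]
force: [1.3, -0.4, -0.6]
gripper_width: 86.3
finger_force: 0.0
```

drive_tool(
  series=[
    [0,0,0.4,0,0,0],
    [0,0,0.6,0,0,0],
    [0,0,0.8,0,0,0],
    [0,0,0.8,0,0,0],
    [0,0,0.8,0,0,0],
    [0,0,0.8,0,0,0],
    [0,0,0.8,0,0,0],
    [0,0,0.8,0,0,0],
    [0,0,0,0,0,0],
    [0,0,0,0,0,0],
  ],
)

```text
time: 30.45
tcp_pos: [557.1, -200.2, 270.9]
eef_rot: [0.2, 3.132, -0.001]
force: [0.6, -1.0, -0.3]
gripper_width: 87.4
finger_force: 0.0
```

```bash
python3 - <<'E'
from h import *
from scipy.optimize import least_squares
f=snap('side'); save(f,'s5.png',(240,90,400,210),5)
P=f['P'][90:210,240:400].reshape(-1,3); P=P[np.isfinite(P).all(1)]
for z0,z1,r in [(112,130,20),(130,155,20),(155,180,20),(50,90,31)]:
    q=P[(P[:,2]>z0)&(P[:,2]<z1)&(np.hypot(P[:,0]-563,P[:,1]+199)<r+6)][:,:2]
    print(z0,least_squares(lambda p:np.hypot(q[:,0]-p[0],q[:,1]-p[1])-r,(563,-199),loss='soft_l1').x.round(2),len(q))
q=P[(np.hypot(P[:,0]-564,P[:,1]+199.8)<21)&(P[:,2]<215)]; print(np.percentile(q[:,2],[90,95,98,99]))
E
```

```text
112 [ 563.77 -199.65] 79
130 [ 564.15 -199.69] 108
155 [ 563.56 -198.43] 167
50 [ 564.2  -200.01] 257
[185.72027292 186.89081984 188.12783582 188.71475657]
```

View pics/s5.png

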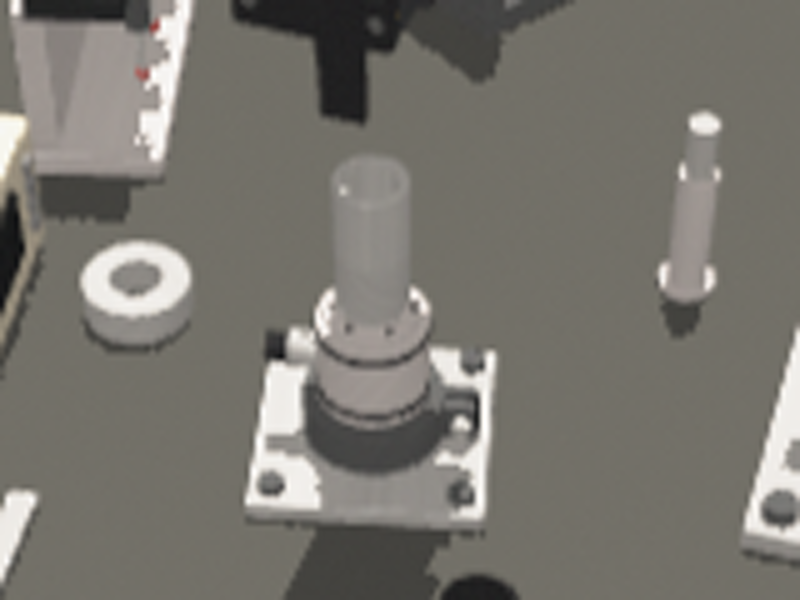

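The socket stands upright and free at crop (372,240). Its top is at about 187 mm, which is 107 + 80, so it's home. Handing in.

```bash
python3 -c "
from plant import *
print(finish_job())"
```

```text
the job is handed in; nothing more can be done
None
```

The deep socket sits fully home and upright on the square drive, and the gripper is clear of it; it pressed on to a firm stop past the ball, held a tug of about 10 N, and the job is handed in (no verdict was returned).

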